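# Push the wide-collared nozzle onto the air duster

## Robot

A 6-joint arm with a two-finger parallel gripper is mounted at the origin on a cart in front of the work surface, level with it; the furniture and walls round the work are solid. World frame = base frame: x ahead of the robot, y to its left, z up, the work surface at z = 0. Lengths are in m, angles in rad, forces in N, time in s.
With the tool pointing down it reaches from about 0.25 to 0.8 m from the base axis. Payload 3.9 kg.
Tool frame: the origin (TCP) lies at the very end of the fingers, on their centre line; the grasp point (between the pads) lies 19 mm behind it; z points along the fingers, x is the direction in which the jaws open and shut, and the axes are right-handed (so a half turn about z gives the same grasp; the last joint's range is limited). The gripper opens to 85 mm and grips with 20 to 120 N. Pads are 22 mm wide; open, the fingers measure 114 mm over their backs; the gripper's body (76 mm by 85 mm) begins 54 mm behind the grasp point. The pads swing forward as they close: fully open they stand 13 mm farther back than shut.
Start: joints at [-1.186, 0.26, -0.138, 1.173, 0, 1.571], TCP at [0.197, -0.487, 0.231] pointing down, gripper open.
Joint ranges: [-2.78, 2.78], [-0.83, 1.72], [-1.28, 1.37], [-1.9, 2.12], [-1.57, 1.48], [-3.14, 3.14]. Speed limits (rad/s): [2.57, 2.57, 3.14, 3.14, 3.14, 3.14].

## Interface

Orientations are given as a unit quaternion [w, x, y, z].
In Python, from plant import * gives the robot as it stands. Calls block until the motion is done:
- reach(position, orientation): joint-space move of the TCP to a pose.
- move_straight(position, speed=0.15, orientation=None, until_force=None): straight line of the TCP; orientation=None keeps the orientation; speed is the mean speed in m/s. With until_force (N) it stops when the force on the tool has changed by that much, and returns True; else False.
- set_joints(angles): joint-space move.
- command_gripper(opening, strength=None): finger opening in m; strength is the grip in N (None keeps the last); returns when the fingers have stopped.
- pause(seconds).
- ik(position, orientation): joint angles nearest the present ones, or None.
- grab_frame(name): name is "side" or "top" or "wrist"; returns a dict with "color" (400x640x3 uint8, red, green, blue), "camera_matrix" (3x3 intrinsics, pixels), "xyz" and "orientation" of the camera in the world; the wrist camera has in their place "tool_from_camera" (4x4, takes a point from camera to tool coordinates, whose origin is the TCP and whose axes are the tool frame's). Camera axes: x right, y down, z forward; pixel columns grow to the right and rows downward; lengths in m; the calibration is good to about 2 mm. A picture is of the moment at which its call begins: read the wrist's pose just before it. There is no depth.
A pose or a line that the arm cannot do raises MotionError and nothing moves.
- hand_in(): hands the job in, once; it reports no verdict.
Readings, each from a call of its own:
- read_t(): time.
- read_q(): joint angles.
- read_qvel(): joint speeds.
- read_joint_torque(): joint torques, N m.
- read_eef_pos(): TCP position.
- read_ee_rot(): TCP orientation.
- read_wrist_force(): force on the tool from outside, world axes, zero at the start.
- read_torque(): the same for the moment, N m.
- read_width(): finger opening in m.
Only numpy, scipy, OpenCV 4.12 (cv2) and the standard library are available. Lean on these libraries where they do the work, as an engineer would, in place of code of your own. Each camera call takes 0.05 s, during which the arm holds its last target.

## Task

Take the air duster off its fork stand, press its tapered nose down into the wide-collared nozzle standing in the rack until the nozzle's rim is home against the duster's shoulder and friction alone holds it, and hang the duster back on its fork with that nozzle on its nose. Keep the gripper's fingers off the nozzles, leave the other two nozzles in the rack, and do not shift or knock over the wash bottle.

Things in the scene. Friction and masses are not known exactly. Their poses are not given: they have to be found in the camera images.
- duster_grip (a point): Grey air duster with black trim, 130 mm long, 0.25 kg, hanging upright, nose down. This point is the middle of its rectangular handle, to be gripped here; z points up along its axis. The handle is 30 mm thick along y (grip across these ribbed flat sides), 38 mm wide along x, from 31 mm below to 31 mm above this point. Below it a round flange, a barrel and the bare metal nose.
- duster_flange (a point): Centre of the underside of the duster's round black flange (42 mm across, 6 mm thick), 40 mm below the grip point and 60 mm above the nose tip; it rests on the fork.
- duster_tip (a point): Tip of the duster's bare metal nose, on its axis, 100 mm below the grip point; axes as the duster's. The nose is a smooth cone 25 mm long, 7 mm across at the chamfered tip, 10 mm just above it and 13 mm at its root (3.5 degrees a side), where a black shoulder ring 25 mm across ends it; above the ring a barrel 20 mm across reaches up to the flange.
- fork_seat (a point): Seat of the flange's underside on the fork stand, level with the prong tops, 135 mm above the bench. Two prongs along x, 28 mm apart, gap open towards -x; aluminium post behind (+x, 54 mm). Lips 5 mm high at the prong ends, 27 mm from the seat: lift the duster 10 mm or more, draw it out along -x by 65 mm; put it back in reverse. Stand screwed down, base 125 x 90 mm.
- rack_top (a point): Centre of the top of the nozzle rack: a square aluminium plate 110 x 110 mm, 62 mm above the bench on four legs, screwed down. Three holes of 23 mm at (-20, -25), (-20, 25) and (24, 0) mm from this point along its x and y; any nozzle may stand in any of them.
- wide_mouth (a point): Centre of the open mouth, at the top, of the wide-collared black nozzle (20 g, 62 mm long; z up its axis). Collar 42 mm across, its underside 18 mm below the mouth, lying on the rack. The mouth, 21 mm across, funnels in 8 mm to a socket tapered like the nose. The nose touches all round when its tip is 22 mm below the mouth; pressed straight down with 12 to 20 N it wedges until the rim meets the shoulder at 25 mm.
- round_mouth (a point): Centre of the mouth of a second black nozzle: same socket, but a collar only 30 mm across and a round stem. It stays in the rack.
- flat_mouth (a point): Centre of the mouth of a third black nozzle: same socket, a collar only 30 mm across, and a flat blade-like stem. It stays in the rack.
- bottle_mid (a point): White wash bottle with a red cap and a bent spout, 168 mm tall, 58 mm across, standing loose on the bench between the stand and the rack; this point is on its axis, half-way up its body, 64 mm above the bench. Not to be disturbed.
Things that resemble listed ones, but are neither listed nor needed, are in the scene too. What is shaped like the part that bears wide_mouth but brown, green or purple is not meant.

How it is judged:
By the outcome, as a careful person would: the job done as asked, in the order asked, and still so for the second after the job is handed in, with the robot touching nothing.
It also fails if it takes over 72 s, if anything falls off the work surface, if the arm or the gripper's body presses on something with over 40 N, if the wrist force passes 120 N, or if a joint passes its speed limit or range.

## Working session

There is one attempt and no reset: what is moved stays moved. The work goes in short steps, each a Python script; the robot and the scene stay as the last script left them, time stands still between calls to the robot, and variables do not carry over. Pictures are saved under pics/ and viewed, and the job is handed in when it is done.

```bash
ls; mkdir -p pics; cat > h.py <<'E'
from plant import *
import numpy as np, cv2
from scipy.spatial.transform import Rotation as R
def rot(q): return R.from_quat([q[1],q[2],q[3],q[0]]).as_matrix()
def quat(M):
    q=R.from_matrix(M).as_quat(); return [q[3],q[0],q[1],q[2]]
def save(f,n): cv2.imwrite('pics/'+n+'.png',cv2.cvtColor(f['color'],cv2.COLOR_RGB2BGR))
def campose(f,p=None,q=None):
    if 'xyz' in f: return np.array(f['xyz']),rot(f['orientation'])
    T=np.array(f['tool_from_camera']);M=rot(q)
    return np.array(p)+M@T[:3,3],M@T[:3,:3]
def ray(f,uv,pose=None):
    o,M=pose if pose is not None else campose(f)
    K=np.array(f['camera_matrix']); d=M@np.linalg.solve(K,[uv[0],uv[1],1.]); return o,d/np.linalg.norm(d)
def onplane(od,z): o,d=od; return o+d*(z-o[2])/d[2]
def meet(r1,r2):
    o1,d1=r1;o2,d2=r2
    A=np.stack([d1,-d2],1);s=np.linalg.lstsq(A,o2-o1,rcond=None)[0]
    a=o1+s[0]*d1;b=o2+s[1]*d2
    return (a+b)/2,np.linalg.norm(a-b)
def proj(f,P,pose=None):
    o,M=pose if pose is not None else campose(f)
    c=M.T@(np.array(P)-o); K=np.array(f['camera_matrix']);u=K@c; return u[:2]/u[2]
E
python3 - <<'E'
from h import *
import pickle
print(read_t(),read_eef_pos(),read_ee_rot())
F={}
for n in ['side','top','wrist']:
    p,q=read_eef_pos(),read_ee_rot()
    f=grab_frame(n);save(f,n+'0');F[n]=(dict(f),p,q)
    print(n,{k:v for k,v in f.items() if k!='color'})
pickle.dump(F,open('F0.pkl','wb'))
E
```

```text
pics
0.0 [ 0.19680889 -0.48598257  0.23046677] [-5.35549247e-04  8.29275251e-01 -5.58839523e-01 -8.11272591e-04]
side {'camera_matrix': array([[392.55735135,   0.        , 316.60009118],
       [  0.        , 392.55735135, 195.27271275],
       [  0.        ,   0.        ,   1.        ]]), 'xyz': array([ 0.51718678, -0.8650569 ,  0.71955412]), 'orientation': array([-0.39973588,  0.9155826 ,  0.04217019, -0.01189127])}
top {'camera_matrix': array([[442.4453175 ,   0.        , 317.96080236],
       [  0.        , 442.4453175 , 200.77224043],
       [  0.        ,   0.        ,   1.        ]]), 'xyz': array([ 0.30174689, -0.21656062,  1.22022897]), 'orientation': array([-0.06119703,  0.71304989, -0.69595673,  0.05881332])}
wrist {'camera_matrix': array([[297.90861375,   0.        , 324.6755016 ],
       [  0.        , 297.90861375, 201.85610812],
       [  0.        ,   0.        ,   1.        ]]), 'tool_from_camera': array([[ 9.99999258e-01, -1.21575517e-03,  7.87886213e-05,
         3.10854093e-04],
       [ 1.13320539e-03,  9.51946944e-01,  3.06260888e-01,
        -7.73025288e-02],
       [-4.47340847e-04, -3.06260572e-01,  9.51947615e-01,
        -1.42976546e-01],
       [ 0.00000000e+00,  0.00000000e+00,  0.00000000e+00,
         1.00000000e+00]])}
```

View pics/side0.png

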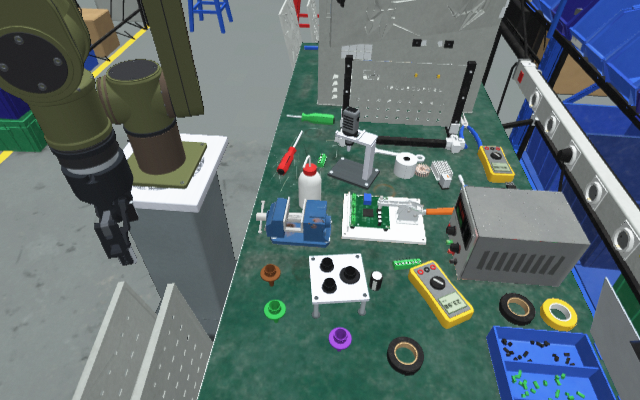

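View pics/top0.png

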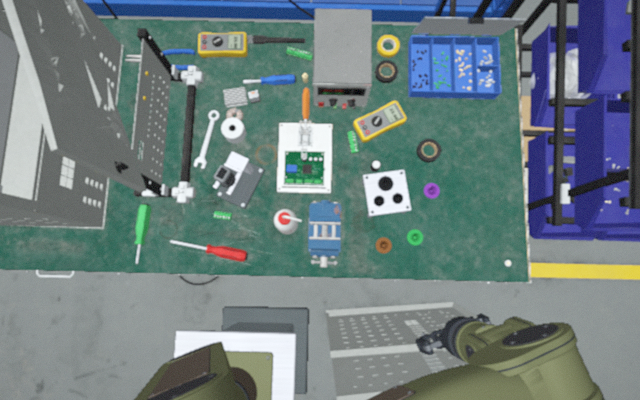

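View pics/wrist0.png

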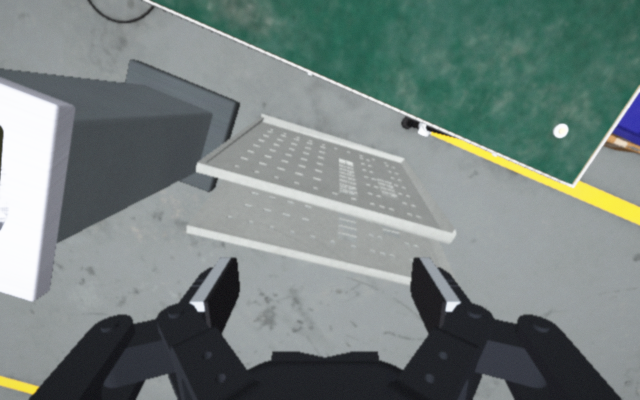

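```bash
python3 - <<'E'
import cv2
s=cv2.imread('pics/side0.png');t=cv2.imread('pics/top0.png')
cv2.imwrite('pics/s_a.png',cv2.resize(s[95:215,280:400],None,fx=5,fy=5,interpolation=cv2.INTER_CUBIC))
cv2.imwrite('pics/s_b.png',cv2.resize(s[235:325,290:400],None,fx=6,fy=6,interpolation=cv2.INTER_CUBIC))
cv2.imwrite('pics/t_a.png',cv2.resize(t[140:220,190:310],None,fx=6,fy=6,interpolation=cv2.INTER_CUBIC))
cv2.imwrite('pics/t_b.png',cv2.resize(t[150:230,350:430],None,fx=7,fy=7,interpolation=cv2.INTER_CUBIC))
E
```

```text
(no output)
```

View pics/s_a.png

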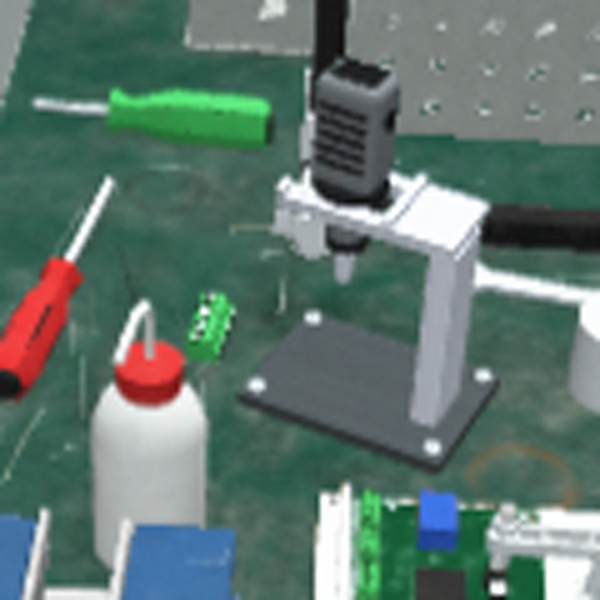

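View pics/s_b.png

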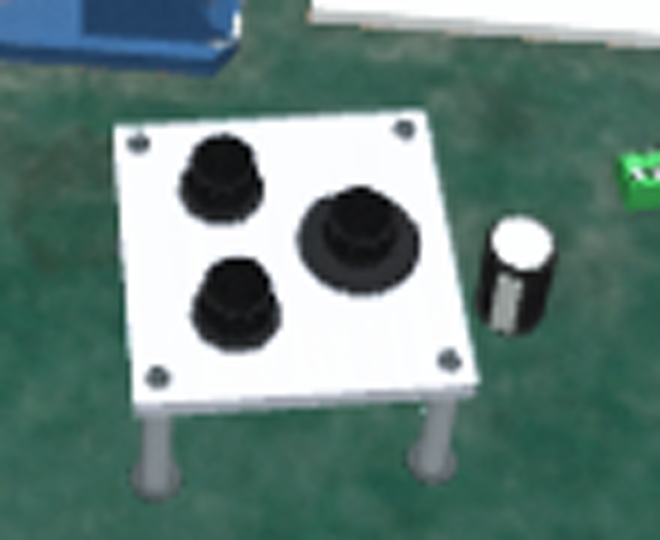

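View pics/t_a.png

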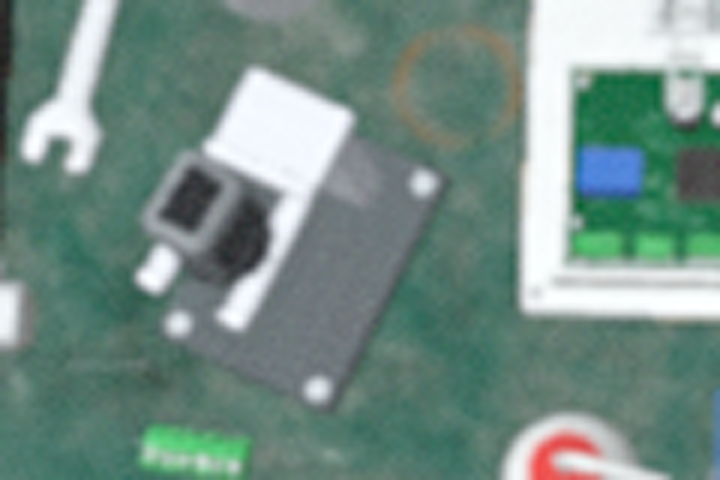

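View pics/t_b.png

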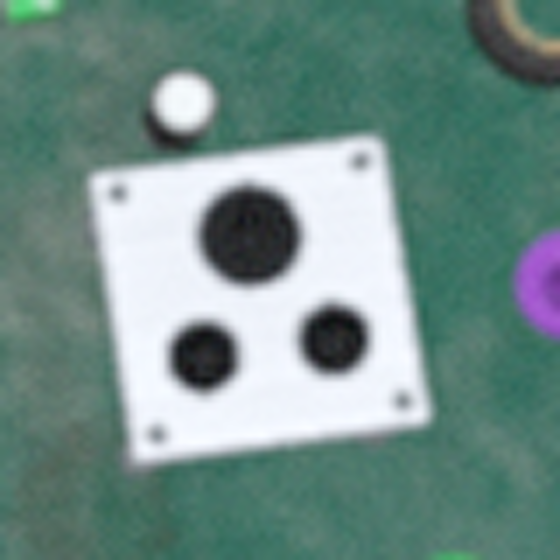

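```bash
cat > m.py <<'E'
from h import *
import pickle
F=pickle.load(open('F0.pkl','rb'));t=F['top'][0];s=F['side'][0]
def white(img,roi,thr=190):
    x0,y0,x1,y1=roi;h=cv2.resize(img[y0:y1,x0:x1],None,fx=8,fy=8,interpolation=cv2.INTER_CUBIC)
    m=(h.min(2)>thr).astype(np.uint8)*255
    cs=cv2.findContours(m,cv2.RETR_EXTERNAL,cv2.CHAIN_APPROX_NONE)[0]
    c=max(cs,key=cv2.contourArea).reshape(-1,2).astype(float)
    return (c+.5)/8-.5+[x0,y0]
def rect(P): 
    (c,wh,a)=cv2.minAreaRect((P[:,:2]*1e4).astype(np.float32));return np.array(c)/1e4,np.array(wh)/1e4,a
for n,f,roi in(('top',t,(355,160,420,225)),('side',s,(300,250,373,303))):
    c=white(f['color'],roi,140); P=np.array([onplane(ray(f,u),.062) for u in c]); print(n,'rack',rect(P))
def dark(img,roi,thr=90):
    x0,y0,x1,y1=roi;h=cv2.resize(img[y0:y1,x0:x1],None,fx=8,fy=8,interpolation=cv2.INTER_CUBIC)
    m=(h.max(2)<thr).astype(np.uint8)*255
    cs=[c for c in cv2.findContours(m,cv2.RETR_EXTERNAL,cv2.CHAIN_APPROX_NONE)[0] if cv2.contourArea(c)>1500]
    return [(c.reshape(-1,2)+.5)/8-.5+[x0,y0] for c in cs]
for c in dark(t['color'],(366,172,408,210)):
    e=cv2.minEnclosingCircle(c.astype(np.float32)); 
    for z in(.068,.080): print('noz',e, onplane(ray(t,e[0]),z))
E
python3 m.py; python3 - <<'E'
from m import *
# duster handle top: top-view crop centre (190,200)/6+(190,140) ; side crop (362,72)/5+(280,95)
ut=(190+193/6-.5,140+200/6-.5);us=(280+363/5-.5,95+74/5-.5)
print('duster top',meet(ray(t,ut),ray(s,us)),onplane(ray(t,ut),.206))
# stand base screws top view
for z in(.004,.01):
  sc=[onplane(ray(t,(190+a/6-.5,140+b/6-.5)),z) for a,b in((423,182),(317,390),(178,323))]
  print(sc); print([np.linalg.norm(sc[0]-sc[1]),np.linalg.norm(sc[1]-sc[2])], np.degrees(np.arctan2(*(sc[0]-sc[1])[1::-1])))
# prong ends / bracket  z=.135-.14
for a,b in((258,65),(357,118),(300,190),(205,150),(218,318),(245,330),(137,280),(160,292)):
  print(a,b,onplane(ray(t,(190+a/6-.5,140+b/6-.5)),.138))
# bottle
print('bottle cap',onplane(ray(t,(286,220)),.13),proj(s,[0,0,0]))
E
```

```text
top rack (array([ 0.52809165, -0.39169873]), array([0.11613485, 0.11656462]), 9.271886825561523)
side rack (array([ 0.52639199, -0.39487446]), array([0.11224476, 0.11742141]), 9.002899169921875)
noz ((378.6581726074219, 200.52023315429688), 4.426202774047852) [ 0.50393174 -0.37053998  0.068     ]
noz ((378.6581726074219, 200.52023315429688), 4.426202774047852) [ 0.50182607 -0.36893635  0.08      ]
noz ((397.2734375, 197.9765625), 4.4297943115234375) [ 0.51194781 -0.41973746  0.068     ]
noz ((397.2734375, 197.9765625), 4.4297943115234375) [ 0.50975865 -0.41762146  0.08      ]
noz ((385.259033203125, 183.1990966796875), 6.6101975440979) [ 0.55111832 -0.38803418  0.068     ]
noz ((385.259033203125, 183.1990966796875), 6.6101975440979) [ 0.54852122 -0.38624836  0.08      ]
top rack (array([ 0.52809165, -0.39169873]), array([0.11613485, 0.11656462]), 9.271886825561523)
side rack (array([ 0.52639199, -0.39487446]), array([0.11224476, 0.11742141]), 9.002899169921875)
noz ((378.6581726074219, 200.52023315429688), 4.426202774047852) [ 0.50393174 -0.37053998  0.068     ]
noz ((378.65817260742
[... 781 characters left out ...]
t64(0.07297903080713664)] -23.975926258616322
[array([ 0.59356819, -0.04497421,  0.01      ]), array([ 0.49378976, -0.00060021,  0.01      ]), array([0.52369865, 0.06557364, 0.01      ])]
[np.float64(0.10920067038426214), np.float64(0.07261900469670006)] -23.975926258616347
258 65 [0.61169002 0.00885792 0.138     ]
357 118 [ 0.58965031 -0.03408624  0.138     ]
300 190 [ 0.5580297  -0.01180819  0.138     ]
205 150 [0.57428221 0.02899335 0.138     ]
218 318 [0.5027338  0.01926176 0.138     ]
245 330 [0.49794382 0.00776186 0.138     ]
137 280 [0.51799738 0.05392599 0.138     ]
160 292 [0.51314317 0.04403291 0.138     ]
bottle cap [ 0.43843059 -0.13245736  0.13      ] [163.46914376 163.49592855]
```

```bash
cat >> h.py <<'E'
def down(a):  # tool down, tool x at heading a (rad)
    x=np.array([np.cos(a),np.sin(a),0]);z=np.array([0,0,-1.]);return quat(np.stack([x,np.cross(z,x),z],1))
E
python3 - <<'E'
from h import *
import pickle
W={}
for a in (66,-114):
    print(a,ik([.537,.017,.30],down(np.radians(a))),ik([.537,.017,.157],down(np.radians(a))),ik([.55,-.388,.136],down(np.radians(a))),ik([.55,-.388,.30],down(np.radians(a))))
reach([.50,-.39,.27],down(np.radians(-60)));pause(.2)
p,q=read_eef_pos(),read_ee_rot();f=grab_frame('wrist');save(f,'w_rack');W['rack']=(dict(f),p,q);print(read_t(),p)
pickle.dump(W,open('W.pkl','wb'))
E
```

```text
66 [0.03164679 0.26295868 0.0441655  1.35200315 0.         0.45052581] [ 0.03164679  0.32290587 -0.24870736  0.99918309  0.          0.45052581] [-0.61437736  0.56100241  0.08983945  1.09963337  0.         -0.19549834] [-0.61437736  0.52395677  0.45018299  1.49702254  0.         -0.19549834]
-114 [ 0.03164679  0.26295868  0.0441655   1.35200315  0.         -2.69106685] [ 0.03164679  0.32290587 -0.24870736  0.99918309  0.         -2.69106685] [-0.61437736  0.56100241  0.08983945  1.09963337  0.          2.94609431] [-0.61437736  0.52395677  0.45018299  1.49702254  0.          2.94609431]
1.6167 [ 0.49875811 -0.39087442  0.27012696]
```

View pics/w_rack.png

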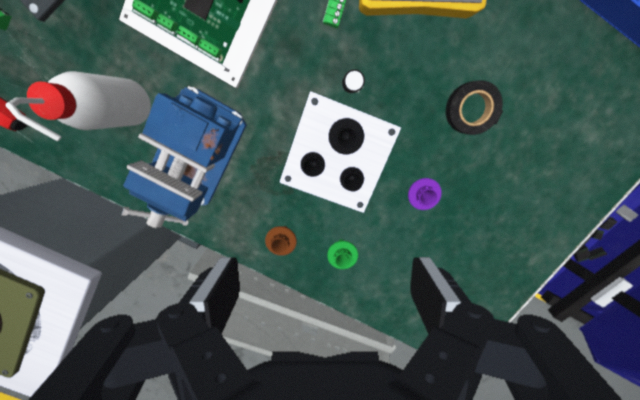

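```bash
python3 - <<'E'
from m import *
f,p,q=pickle.load(open('W.pkl','rb'))['rack'];ps=campose(f,p,q)
c=white(f['color'],(270,85,410,220),150); P=np.array([onplane(ray(f,u,ps),.062) for u in c]); r=rect(P);print(r)
for c in dark(f['color'],(295,110,375,198),70):
    e=cv2.minEnclosingCircle(c.astype(np.float32)); Q=np.array([onplane(ray(f,u,ps),.067) for u in c]);
    E=cv2.minEnclosingCircle((Q[:,:2]*1e3).astype(np.float32)); print(e,E)
cv2.imwrite('pics/w_rz.png',cv2.resize(f['color'][85:220,270:410,::-1],None,fx=4,fy=4,interpolation=cv2.INTER_CUBIC))
# side camera wide nozzle collar
for c in dark(s['color'],(320,255,364,297),90):
    Q=np.array([onplane(ray(s,u),.067) for u in c]);print('side',cv2.minEnclosingCircle((Q[:,:2]*1e3).astype(np.float32)))
E
```

```text
top rack (array([ 0.52809165, -0.39169873]), array([0.11613485, 0.11656462]), 9.271886825561523)
side rack (array([ 0.52639199, -0.39487446]), array([0.11224476, 0.11742141]), 9.002899169921875)
noz ((378.6581726074219, 200.52023315429688), 4.426202774047852) [ 0.50393174 -0.37053998  0.068     ]
noz ((378.6581726074219, 200.52023315429688), 4.426202774047852) [ 0.50182607 -0.36893635  0.08      ]
noz ((397.2734375, 197.9765625), 4.4297943115234375) [ 0.51194781 -0.41973746  0.068     ]
noz ((397.2734375, 197.9765625), 4.4297943115234375) [ 0.50975865 -0.41762146  0.08      ]
noz ((385.259033203125, 183.1990966796875), 6.6101975440979) [ 0.55111832 -0.38803418  0.068     ]
noz ((385.259033203125, 183.1990966796875), 6.6101975440979) [ 0.54852122 -0.38624836  0.08      ]
(array([ 0.5257481 , -0.39391348]), array([0.11157869, 0.11176204]), 9.130906105041504)
((351.7685852050781, 178.74058532714844), 11.516583442687988) ((510.0560607910156, -421.6788635253906), 14.118315696716309)
((312.4195556640625, 163.9246063232422), 11.560821533203125) ((502.4685974121094, -372.4250183105469), 13.653575897216797)
((345.8730773925781, 135.83065795898438), 17.487640380859375) ((549.6632690429688, -389.8984680175781), 19.601343154907227)
side ((511.173828125, -419.23333740234375), 17.72991180419922)
side ((549.8287353515625, -390.0166320800781), 21.49003028869629)
side ((502.1343688964844, -369.34124755859375), 18.340721130371094)
```

View pics/w_rz.png

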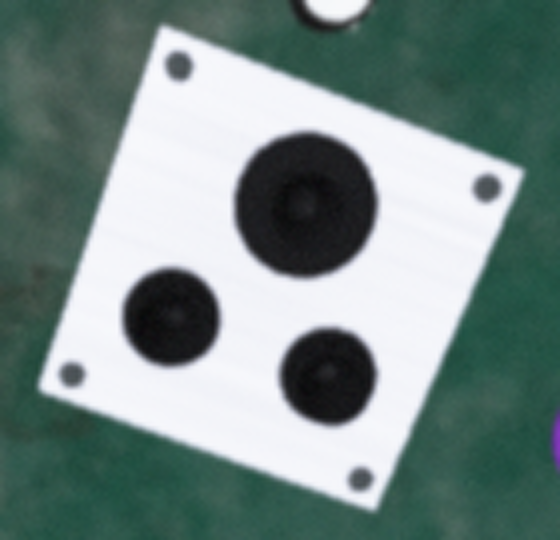

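```bash
python3 - <<'E'
from h import *
import pickle
W=pickle.load(open('W.pkl','rb'))
reach([.52,.025,.30],down(np.radians(66)));pause(.2)
p,q=read_eef_pos(),read_ee_rot();f=grab_frame('wrist');save(f,'w_d');W['d']=(dict(f),p,q);print(read_t(),p)
pickle.dump(W,open('W.pkl','wb'))
E
```

```text
3.4083 [0.52018619 0.02427549 0.29985625]
```

View pics/w_d.png

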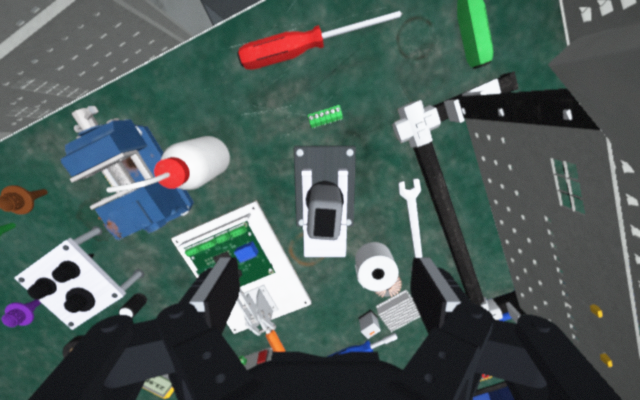

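```bash
python3 - <<'E'
import pickle,cv2
f,p,q=pickle.load(open('W.pkl','rb'))['d']
cv2.imwrite('pics/w_dz.png',cv2.resize(f['color'][140:265,280:370,::-1],None,fx=4.8,fy=4.8,interpolation=cv2.INTER_CUBIC))
E
```

```text
(no output)
```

View pics/w_dz.png

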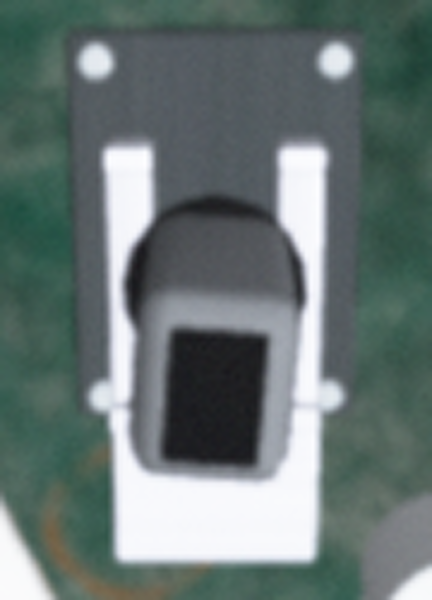

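```bash
python3 - <<'E' 
from h import *
import pickle
f,p,q=pickle.load(open('W.pkl','rb'))['d'];ps=campose(f,p,q)
def P(a,b,z): return onplane(ray(f,(280+(a+.5)/4.8-.5,140+(b+.5)/4.8-.5),ps),z)
x0,y0=(280,140)
h=cv2.resize(f['color'][y0:265,x0:370],None,fx=8,fy=8,interpolation=cv2.INTER_CUBIC)
# black inset contour
m=(h.max(2)<50).astype(np.uint8)*255
m[:int(315/4.8*8)]=0
m=cv2.morphologyEx(m,cv2.MORPH_OPEN,np.ones((15,15)))
c=max(cv2.findContours(m,cv2.RETR_EXTERNAL,cv2.CHAIN_APPROX_NONE)[0],key=cv2.contourArea).reshape(-1,2)
for z in(.206,):
  Q=np.array([onplane(ray(f,(u+.5)/8-.5+[x0,y0],ps),z) for u in c])
  r=cv2.minAreaRect((Q[:,:2]*1e4).astype(np.float32));print('inset',z,np.array(r[0])/1e4,np.array(r[1])/1e4,r[2])
  pass
# prongs z=.135 (lip tops .140)
L=[P(103,146,.14),P(153,146,.14),P(278,146,.14),P(329,146,.14)]
print('lip ends',L)
B=[P(116,562,.135),P(317,562,.135)];print('back',B)
mid=(P(103,146,.14)+P(329,146,.14))/2; b=(B[0]+B[1])/2
d=(b-mid)[:2];print(mid,b,np.linalg.norm(d),np.degrees(np.arctan2(d[1],d[0])))
s=[P(95,61,.008),P(335,61,.008)];print('screws',s,np.linalg.norm(s[0]-s[1]),np.degrees(np.arctan2(*(s[1]-s[0])[1::-1])))
# flange leftmost/rightmost/top outline at z=.141
for a,b in((124,285),(304,285),(215,195)):print('flange',P(a,b,.141))
E
```

```text
inset 0.206 [0.53392773 0.01620113] [0.01602969 0.02426941] 61.45880126953125
lip ends [array([0.49513413, 0.00742854, 0.14      ]), array([0.4995373 , 0.01724482, 0.14      ]), array([0.51054582, 0.04178688, 0.14      ]), array([0.51503754, 0.05180059, 0.14      ])]
back [array([ 0.58901352, -0.03440717,  0.135     ]), array([0.6088193 , 0.00972995, 0.135     ])]
[0.50508584 0.02961456 0.14      ] [ 0.59891641 -0.01233861  0.135     ] 0.10278251460516366 -24.090194277843253
screws [array([ 0.49148524, -0.00447863,  0.008     ]), array([0.52127745, 0.06194398, 0.008     ])] 0.07279793823262148 65.84256508264869
flange [ 0.52506994 -0.00165454  0.141     ]
flange [0.54136802 0.03467544 0.141     ]
flange [0.51465347 0.02508436 0.141     ]
```

```bash
python3 - <<'E'
from h import *
q=down(np.radians(61.6))
move_straight([.534,.0163,.24],speed=.2,orientation=q)
move_straight([.534,.0163,.154],speed=.12)
print(read_t(),read_eef_pos(),read_wrist_force(),read_width())
command_gripper(.0,strength=80)
pause(.2)
print(read_t(),read_eef_pos(),read_wrist_force(),read_torque(),read_width())
p,qq=read_eef_pos(),read_ee_rot()
f=grab_frame('wrist');save(f,'w_g')
import pickle
W=pickle.load(open('W.pkl','rb'));W['g']=(dict(f),p,qq);pickle.dump(W,open('W.pkl','wb'))
E
```

```text
4.7333 [0.53478883 0.01636786 0.15503656] [0.0266658  0.02801563 0.23834171] 0.08569487841178254
5.4833 [0.53450059 0.0163555  0.15454157] [0.12742414 0.24572501 5.97333517] [ 0.07737957  0.01883475 -0.03102428] 0.029112761995809883
```

View pics/w_g.png

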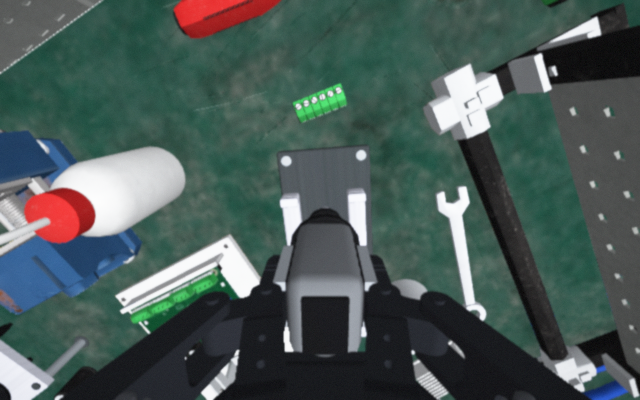

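```bash
python3 - <<'E'
from h import *
p=np.array([.5345,.01635,.1545]);d=np.array([-.9128,.408,0])
print(read_wrist_force())
move_straight(p+[0,0,.016],speed=.06);print(read_eef_pos(),read_wrist_force(),read_torque(),read_width())
move_straight(p+[0,0,.016]+.072*d,speed=.1);print(read_eef_pos(),read_wrist_force(),read_width())
move_straight((p+.072*d)[:2].tolist()+[.30],speed=.2)
print(read_t(),read_eef_pos(),read_wrist_force(),read_torque())
pp,qq=read_eef_pos(),read_ee_rot()
for n in('wrist','side'):
  f=grab_frame(n);save(f,n+'_h')
E
```

```text
[-0.43721336  0.40522957  5.1847365 ]
[0.53453234 0.01629911 0.17054756] [-0.10766298 -0.12097117 -2.96749285] [0.0050505  0.02855382 0.00741764] 0.029263145210699046
[0.46954501 0.04568584 0.17070667] [ 0.56438555 -0.1685042  -3.38555142] 0.02926149409323989
7.625 [0.46849319 0.04555637 0.29899235] [ 0.60752714 -0.00587256 -3.11091608] [0.002712   0.03423189 0.03774877]
```

```bash
python3 - <<'E'
import cv2
s=cv2.imread('pics/side_h.png');cv2.imwrite('pics/side_hz.png',cv2.resize(s[40:190,260:420],None,fx=4,fy=4,interpolation=cv2.INTER_CUBIC))
E
```

```text
(no output)
```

View pics/side_hz.png

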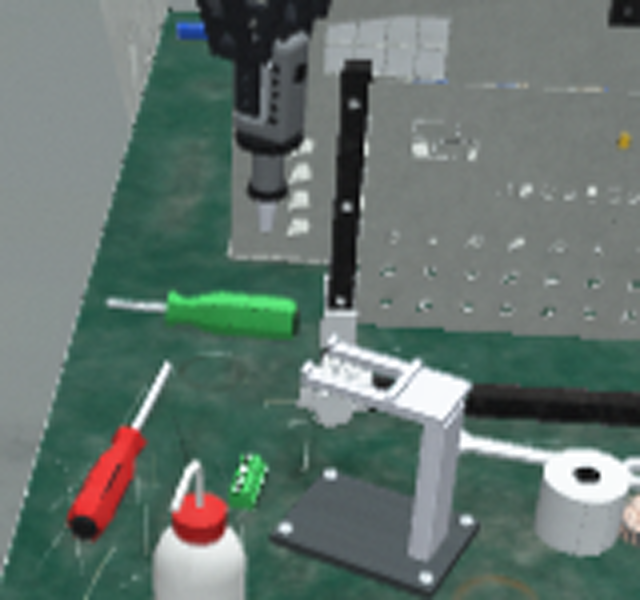

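View pics/wrist_h.png

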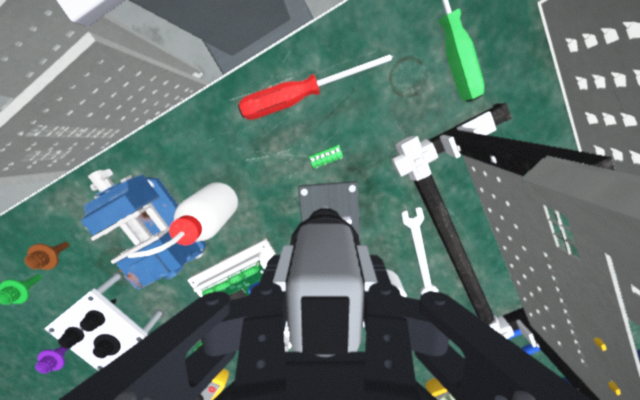

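```bash
python3 - <<'E'
from m import *
p=np.array([.4685,.0456,.2990]);o,d=ray(s,(326,97.3));print(proj(s,p-[0,0,.0795]),proj(s,p-[0,0,.0195]))
E
python3 - <<'E'
from h import *
q=down(np.radians(61.6)); xy=[.5497,-.3899]
print(ik(xy+[.30],q),ik(xy+[.135],q))
reach([.52,-.18,.32],q)
reach(xy+[.22],q);pause(.3)
print(read_t(),read_eef_pos(),read_wrist_force())
p,qq=read_eef_pos(),read_ee_rot()
for n in('wrist','side'):
  f=grab_frame(n);save(f,n+'_r')
cv2.imwrite('pics/side_rz.png',cv2.resize(f['color'][170:330,270:400,::-1],None,fx=4,fy=4,interpolation=cv2.INTER_CUBIC))
E
```

```text
top rack (array([ 0.52809165, -0.39169873]), array([0.11613485, 0.11656462]), 9.271886825561523)
side rack (array([ 0.52639199, -0.39487446]), array([0.11224476, 0.11742141]), 9.002899169921875)
noz ((378.6581726074219, 200.52023315429688), 4.426202774047852) [ 0.50393174 -0.37053998  0.068     ]
noz ((378.6581726074219, 200.52023315429688), 4.426202774047852) [ 0.50182607 -0.36893635  0.08      ]
noz ((397.2734375, 197.9765625), 4.4297943115234375) [ 0.51194781 -0.41973746  0.068     ]
noz ((397.2734375, 197.9765625), 4.4297943115234375) [ 0.50975865 -0.41762146  0.08      ]
noz ((385.259033203125, 183.1990966796875), 6.6101975440979) [ 0.55111832 -0.38803418  0.068     ]
noz ((385.259033203125, 183.1990966796875), 6.6101975440979) [ 0.54852122 -0.38624836  0.08      ]
[326.14031753  96.72972031] [326.83324468  74.73288562]
[-0.61693767  0.52578041  0.45333809  1.498354    0.         -0.12126416] [-0.61693767  0.56304007  0.0908425   1.09859876  0.         -0.12126416]
9.8833 [ 0.55029962 -0.38892947  0.22120235] [ 0.53197309 -0.78987201 -3.36064542]
```

View pics/side_rz.png

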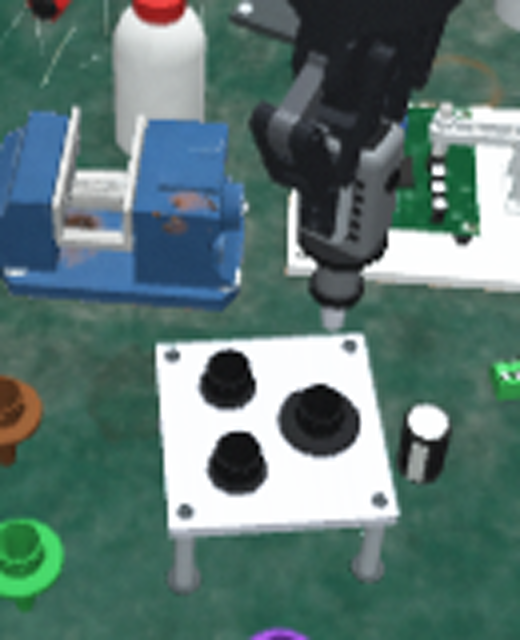

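View pics/wrist_r.png

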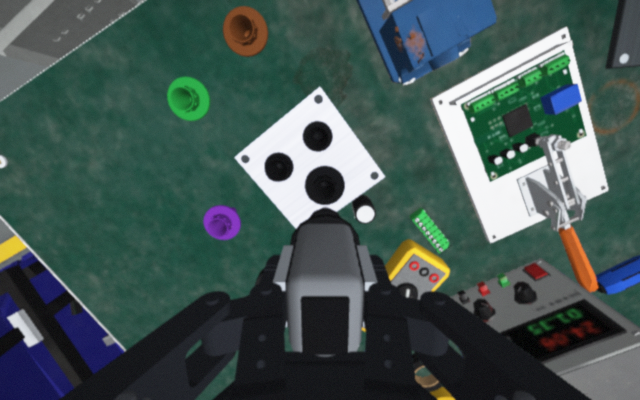

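```bash
python3 - <<'E'
from h import *
xy=[.5494,-.3905]
move_straight(xy+[.175],speed=.1)
print(read_t(),read_eef_pos(),read_wrist_force())
print(move_straight(xy+[.144],speed=.04,until_force=5))
print(read_t(),read_eef_pos(),read_wrist_force(),read_torque())
E
```

```text
10.5833 [ 0.54948776 -0.39060363  0.17516453] [ 0.3753427  -0.55495114 -2.74578902]
False
11.5083 [ 0.54954848 -0.39060557  0.14419821] [ 0.01548991  0.41677466 -2.53099572] [ 0.00016086  0.04319235 -0.00715663]
```

```bash
python3 - <<'E'
from h import *
xy=[.5495,-.3906]
print(move_straight(xy+[.130],speed=.012,until_force=8))
print(read_t(),read_eef_pos(),read_wrist_force(),read_torque(),read_width())
f=grab_frame('side');save(f,'side_p')
cv2.imwrite('pics/side_pz.png',cv2.resize(f['color'][170:330,270:400,::-1],None,fx=4,fy=4,interpolation=cv2.INTER_CUBIC))
E
```

```text
True
12.2917 [ 0.54941814 -0.3905261   0.13524087] [-0.98629851 -0.61049323  4.13173922] [-0.0241522   0.07259323  0.01377248] 0.02889664666537935
```

View pics/side_pz.png

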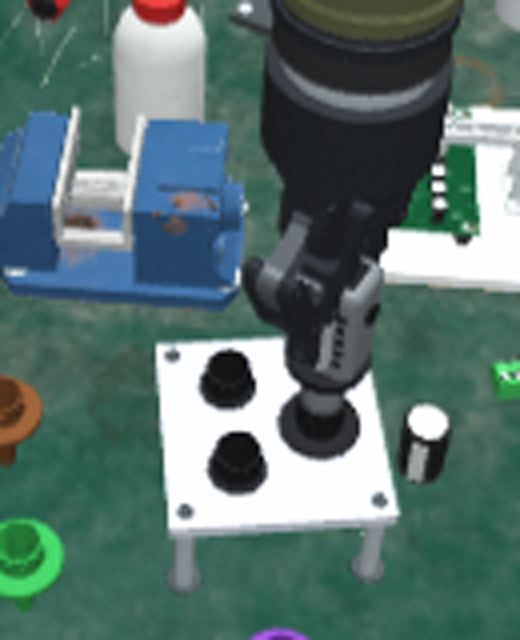

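```bash
python3 - <<'E'
from h import *
xy=[.5495,-.3906]
for F in (14,18):
  f0=read_wrist_force()[2]; tgt=F-(f0+2.8)
  if tgt<1: break
  print(move_straight(xy+[.124],speed=.008,until_force=tgt))
  print(F,read_t(),read_eef_pos(),read_wrist_force(),read_torque(),read_width())
E
```

```text
True
14 12.7667 [ 0.54942423 -0.39053281  0.13483191] [ 0.67977885 -1.1955957   2.79854951] [0.04706936 0.10252953 0.0376635 ] 0.02934285063841176
True
18 13.2833 [ 0.54942539 -0.39050643  0.1345887 ] [-0.89926177  0.33151432  4.15154781] [ 0.12934172  0.11845145 -0.04680966] 0.02896357231872482
```

```bash
python3 - <<'E'
from h import *
xy=[.5495,-.3906]
for k in range(3):
  f0=np.mean([read_wrist_force()[2] for _ in range(3)]);z0=read_eef_pos()[2]
  r=move_straight(xy+[z0-.012],speed=.012,until_force=12.5)
  print(r,read_t(),f0,z0,read_eef_pos(),read_wrist_force(),read_torque(),read_width())
f=grab_frame('side');save(f,'side_p2')
cv2.imwrite('pics/side_pz2.png',cv2.resize(f['color'][230:300,320:385,::-1],None,fx=8,fy=8,interpolation=cv2.INTER_CUBIC))
E
```

```text
True 13.6667 4.151547808704352 0.13458870207703819 [ 0.54936866 -0.39047333  0.13457513] [-0.66031402  0.40340995  3.73589738] [0.09701839 0.16259144 0.02611928] 0.029176263790814488
True 14.0583 3.7358973811785154 0.13457513448594324 [ 0.54931569 -0.39045626  0.13458682] [-0.38776467  0.97691788  3.55404266] [0.11592331 0.24272783 0.0242641 ] 0.029246412255854847
True 14.45 3.5540426618340213 0.1345868206758516 [ 0.54929441 -0.39042286  0.13460553] [-1.13074296  0.38142123  4.36993233] [0.10602713 0.19138976 0.03254919] 0.028922601339026122
```

View pics/side_pz2.png

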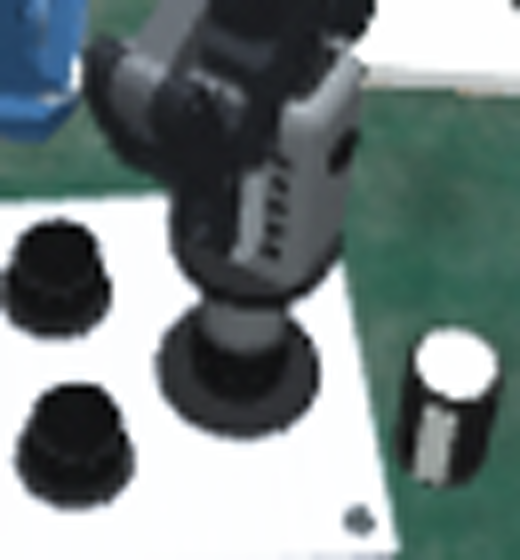

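```bash
python3 - <<'E'
from h import *
xy=[.5493,-.3904]
z0=read_eef_pos()[2]
r=move_straight(xy+[z0-.012],speed=.012,until_force=19)
print(r,read_t(),z0,read_eef_pos(),read_wrist_force(),read_torque(),read_width())
z0=read_eef_pos()[2]
# relax and lift
r=move_straight(xy+[z0+.004],speed=.02)
print(read_eef_pos(),read_wrist_force())
move_straight(xy+[z0+.03],speed=.06)
pause(.2)
print(read_t(),read_eef_pos(),read_wrist_force(),read_torque(),read_width())
f=grab_frame('side');save(f,'side_l')
cv2.imwrite('pics/side_lz.png',cv2.resize(f['color'][220:300,310:395,::-1],None,fx=7,fy=7,interpolation=cv2.INTER_CUBIC))
E
```

```text
True 14.9667 0.13457219797887335 [ 0.54926444 -0.39038778  0.13454895] [-0.27397053  0.62363164  3.61792763] [ 0.15424122  0.19547102 -0.03520068] 0.02930787360601919
[ 0.54888013 -0.39004953  0.1375789 ] [ 0.62616697  0.68442395 -2.95400061]
16.1 [ 0.54898066 -0.39019552  0.16402125] [-0.21753533 -0.40330134 -3.33922237] [ 0.02813321 -0.00064479 -0.01648517] 0.02928849255609176
```

View pics/side_lz.png

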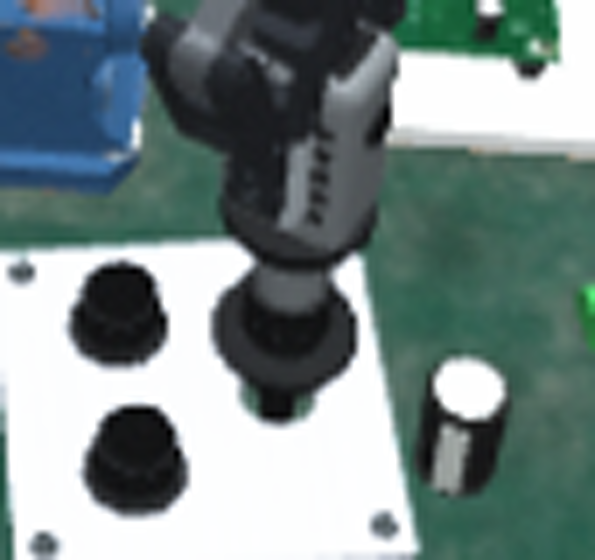

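```bash
python3 - <<'E'
from h import *
q=down(np.radians(61.6))
move_straight([.5493,-.3904,.30],speed=.2)
reach([.52,-.18,.345],q)
reach([.4685,.0456,.31],q);pause(.3)
print(read_t(),read_eef_pos(),read_wrist_force())
p=read_eef_pos()
f=grab_frame('side');save(f,'side_k')
cv2.imwrite('pics/side_kz.png',cv2.resize(f['color'][30:190,270:400,::-1],None,fx=4.5,fy=4.5,interpolation=cv2.INTER_CUBIC)[:600])
print([proj(f,p-[0,0,z]) for z in(.0195,.0545,.0725,.1165)])
f=grab_frame('top');save(f,'top_k')
E
```

```text
19.0833 [0.46901083 0.04471727 0.3100406 ] [-0.95164694 -0.3711782  -3.00271862]
[array([327.15131822,  70.65255474]), array([326.72905693,  83.91149161]), array([326.51975724,  90.48346828]), array([326.02917447, 105.88768835])]
```

View pics/side_kz.png

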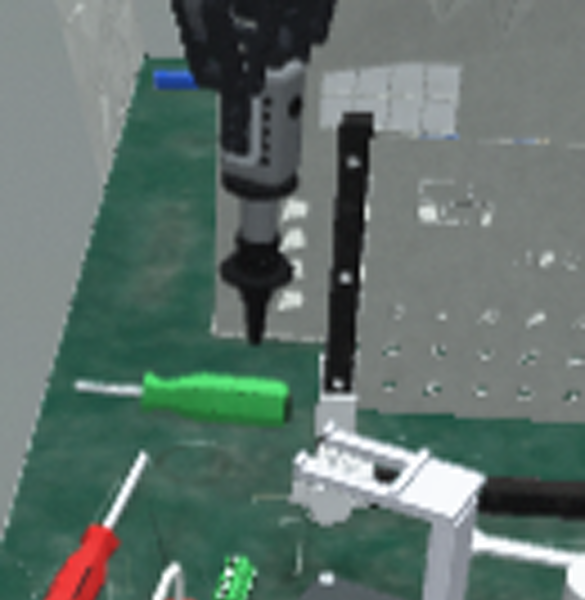

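View pics/top_k.png

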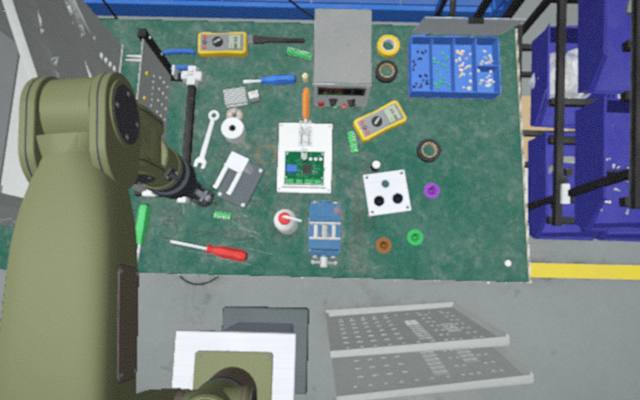

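```bash
python3 - <<'E'
from h import *
q=down(np.radians(61.6))
s=np.array([.5345,.01635,0]);d=np.array([-.9128,.408,0]);a=s+.072*d
move_straight(a+[0,0,.171],speed=.15);pause(.2)
print(read_t(),read_eef_pos(),read_wrist_force())
print(move_straight(s+.03*d+[0,0,.171],speed=.08,until_force=4),read_eef_pos())
print(move_straight(s+[0,0,.171],speed=.06,until_force=4));pause(.2)
print(read_t(),read_eef_pos(),read_wrist_force(),read_torque())
f=grab_frame('side');save(f,'side_f')
cv2.imwrite('pics/side_fz.png',cv2.resize(f['color'][85:195,290:400,::-1],None,fx=5,fy=5,interpolation=cv2.INTER_CUBIC))
f=grab_frame('wrist');save(f,'wrist_f')
E
```

```text
20.4583 [0.46947611 0.04578515 0.17182896] [ 0.46267579 -0.69911209 -3.50155698]
False [0.50685907 0.02845017 0.17064583]
False
21.9833 [0.53416314 0.01645354 0.17098077] [-0.3319744  -0.58541552 -3.83713422] [-0.01918962 -0.02169059  0.00972619]
```

View pics/side_fz.png

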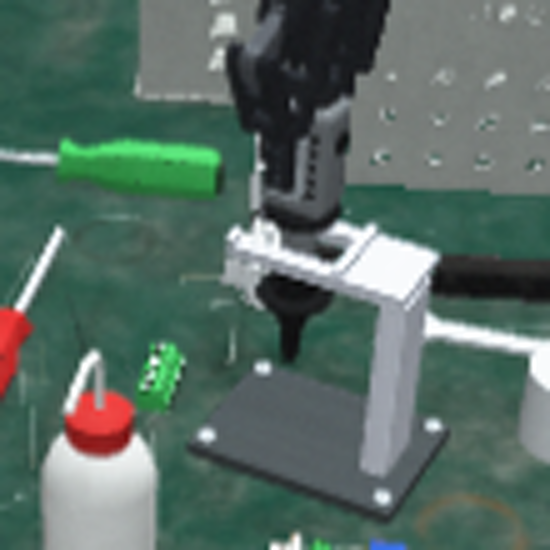

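View pics/wrist_f.png

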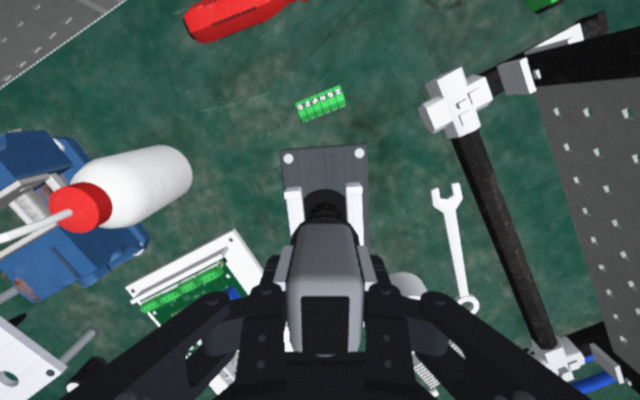

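```bash
python3 - <<'E'
from h import *
s=np.array([.5345,.01635,0])
print(move_straight(s+[0,0,.150],speed=.025,until_force=3));pause(.2)
print(read_t(),read_eef_pos(),read_wrist_force(),read_torque())
command_gripper(.085);pause(.2)
print(read_t(),read_eef_pos(),read_wrist_force(),read_width())
f=grab_frame('wrist');save(f,'wrist_rel')
E
```

```text
True
22.925 [0.53431552 0.01635452 0.15453661] [ 0.14487491 -0.27335956  4.9775796 ] [-0.00388409 -0.06392082 -0.02590973]
23.7083 [0.53298744 0.01631015 0.15334762] [0.18840729 0.25556174 0.87225925] 0.08483481460297643
```

View pics/wrist_rel.png

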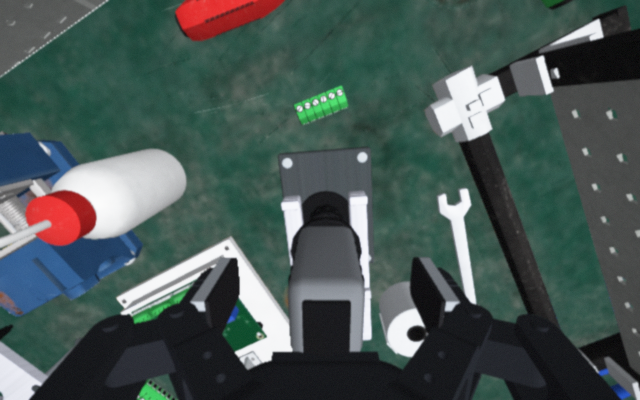

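```bash
python3 - <<'E'
from h import *
p=read_eef_pos()
move_straight([p[0],p[1],.30],speed=.12);pause(.3)
f=grab_frame('wrist');save(f,'wrist_end0')
reach([.40,.0,.38],down(np.radians(61.6)));pause(.5)
print(read_t(),read_eef_pos(),read_wrist_force())
f=grab_frame('side');save(f,'side_end')
cv2.imwrite('pics/side_endz.png',cv2.resize(f['color'][85:205,280:400,::-1],None,fx=5,fy=5,interpolation=cv2.INTER_CUBIC))
E
```

```text
26.65 [4.00238038e-01 4.90316616e-05 3.79607287e-01] [-0.2625773  -0.04575948  0.4472079 ]
```

View pics/side_endz.png

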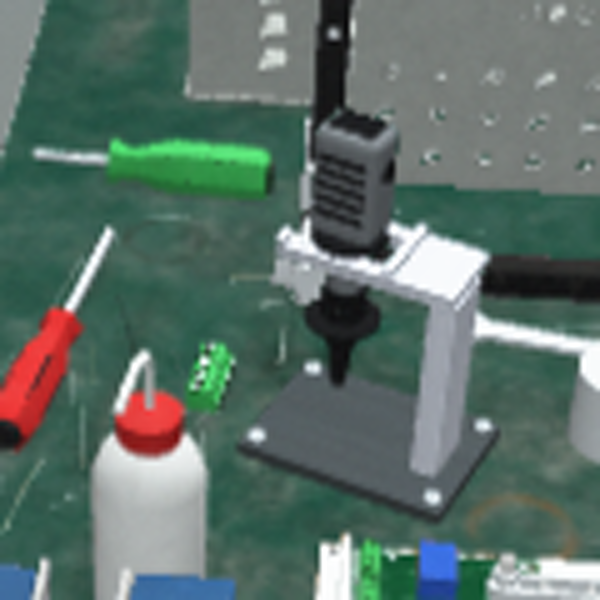

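View pics/wrist_end0.png

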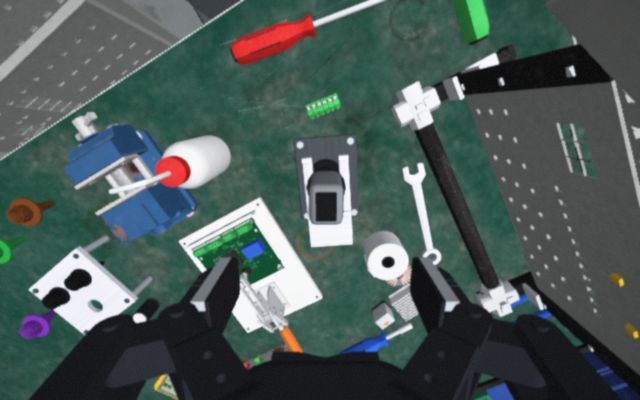

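View pics/side_end.png

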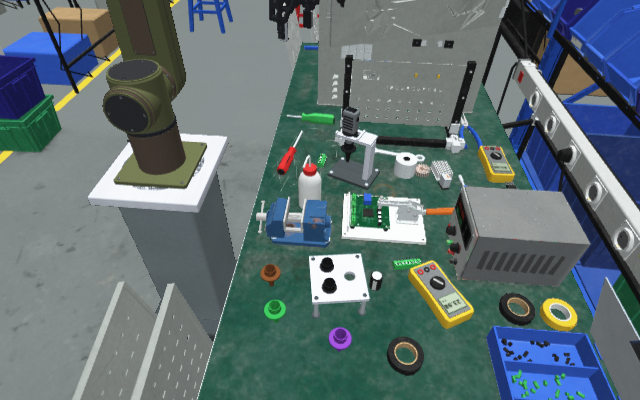

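```bash
python3 - <<'E'
from h import *
print(read_t());hand_in()
E
```

```text
26.7
the job is handed in; nothing more can be done
```

The duster hangs upright on its fork again with the wide-collared nozzle wedged on its nose. I handed the job in at 26.7 s of the 72 s allowed; no verdict came back.

**What I did:** I gripped the duster by its handle and lifted it 16 mm. I drew it out along the gap and pressed its nose straight down into the wide nozzle. I then carried it high over the bottle, put it back on the fork, released it and backed away.

**Seating:**
- Repeated presses to about 19 N, and one to about 25 N (above the 12–20 N you gave), stopped at the same tool height, 134.6 mm. The geometry puts the rim at the shoulder at 134.5 mm.
- Friction alone held the nozzle through the lift and the whole carry.
- In the side view with the duster held up, the nozzle's bottom end was where a fully seated one should be, to about 1 mm.

**Hanging:** The flange met the fork at 154.5 mm tool height, the same as at pickup, so the duster had not slipped in the grip.

**Surroundings:** The last pictures show the other two nozzles still in the rack. The bottle is at the same place in the side view as at the start.

**Disagreements:**
- The cameras differed by 2–3 mm on the rack and duster positions, so I used the close wrist views. The side camera agreed with them for the wide nozzle.
- On the way down, the force rise (8 N) only stopped the press about 0.7 mm above home. I had expected the nose to touch about 3 mm above it.
- I could not see the rim against the shoulder directly. That it is home rests on the height readings and the side view.

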